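Pin the handle of the scent-bottle carrier, lift it and hold it level

TASK

Take the red-headed lock pin from its stand, put it fully home down through the fork and the handle eye at the end of the bottle carrier, and let go of it. Then lift the loaded carrier by its handle, straight up from where it stood, so that its base is between 5 and 15 cm clear of the counter, and finish still holding it there, steady and level, with the pin home and every bottle and the vial standing in its compartment. Never raise the carrier before it is pinned, and leave the other things on the counter where they are.

Things in the scene. Friction and masses are not known exactly. Their poses are not given: they have to be found in the camera images.
- carrier: Loose wooden bottle carrier, 0.7 to 0.95 kg loaded, weight a little off centre. Origin: centre of its underside, z up, y along its length to the fork end. Base 120 (x) by 280 (y) by 10 mm; tray rim at z = 55 mm; four compartments at y = -75, -25, 25, 75 mm, floor at z = 16 mm; bottle tops at z = 124 mm. Posts at y = -118 (pivot, top 172 mm) and 118 mm (fork, top 170 mm); handle bar between them.
- grip (a point): Middle of the handle bar's 60 mm dark green sleeve: x = 0, y = 0, z = 150 mm in the carrier's frame while the handle is closed, axes then the carrier's. Bar 17 mm wide (carrier x), 18 mm tall (z = 141 to 159 mm), running along y over the bottles. Grasp from above, fingers closing along x.
- handle (a joint): Angle of the handle bar about its upright pivot at carrier y = -118 mm, rad. 0 = closed against its stop, the eye at the bar's free end in the fork with the holes in line: it starts so. Grows to 1.3 as the free end swings to the carrier's -x. Light friction (0.04 N m), no spring. Once pinned it cannot swing.
- lock_hole (a point): Centre of the pin hole's mouth, on the top face of the steel fork: x = 0, y = 118 mm, z = 170 mm in the carrier's frame, axes the carrier's. Upright round hole 14 mm wide, no lead-in, through the fork's upper plate (36 by 36 by 10 mm), the handle's eye (18 mm) and the lower plate (14 mm); web on the +x side.
- pin: Loose lock pin, 45 g, upright in the stand at the start. Origin: centre of its foot, z up. Steel shank 10 mm diameter, 40 mm long, chamfered foot; above it a round red head 18 mm diameter, z = 40 to 70 mm. Grip the head's upper half so that the fingertips clear the fork. Home: head's underside on the fork, foot 130 mm above the carrier's underside.
- collar (a point): Centre of the underside of the pin's head, 40 mm above the foot, where the shank meets the head; axes the pin's. With the pin home it lies at point lock_hole.
- stand: Fixed dark-wood block 70 by 70 by 30 mm with a central hole 11.5 mm wide and 24 mm deep in which the pin stands, foot 6 mm above the counter, underside of the red head 46 mm and its top 76 mm above the counter. Origin at the centre of its underside.
- bottle0: Amber glass dropper bottle with dark green label, black collar and black rubber bulb, body 37 mm diameter, 108 mm tall, about 100 g, standing loose in one of the carrier's four compartments; origin at the centre of its underside, z up.
- bottle1: Amber glass dropper bottle with dark green label, black collar and black rubber bulb, body 37 mm diameter, 108 mm tall, about 100 g, standing loose in one of the carrier's four compartments; origin at the centre of its underside, z up.
- bottle2: Amber glass dropper bottle with dark green label, black collar and black rubber bulb, body 37 mm diameter, 108 mm tall, about 100 g, standing loose in one of the carrier's four compartments; origin at the centre of its underside, z up.
- vial: White plastic spray vial with an aluminium cap, 29 mm diameter, 94 mm tall, 30 g, standing loose in one of the carrier's four compartments; origin at the centre of its underside, z up.
- beaker: Bystander: loose clear glass tumbler, 76 mm across the rim, 85 mm tall; origin at the centre of its underside.
- paper_cup: Bystander: loose brown card cup, 82 mm across the rim, 100 mm tall; origin at the centre of its underside.
- tester: Bystander: loose amber dropper bottle with a white label, standing by itself, 38 mm diameter, 108 mm tall; origin at the centre of its underside.
- candle: Bystander: loose white ceramic candle jar, 70 mm diameter, 82 mm tall; origin at the centre of its underside.

How it is judged:
On the way:
1. the pin is fully home through fork and handle eye and let go, the carrier still standing on the counter (distance between collar and lock_hole below 0.006 m and angle between the z axis of pin and the z axis of carrier, either way round below 0.15 rad and z of pin in the frame of carrier below 0.138 m and contact force between pin and the fingers below 0.1 N and height (world z) of carrier below 0.012 m), for 0.2 s.
At the end, for the whole second after the job is handed in: In the last second the fingers hold the carrier still, base 50 to 150 mm up, within 0.1 rad of level, within 200 mm of its start, touching no other thing; handle closed (under 0.05 rad), pin home (collar within 6 mm of the hole mouth, in line within 0.15 rad), all bottles and vial upright in it (height (world z) of carrier between 0.05 and 0.15 m and angle between carrier's own z axis and vertical below 0.1 rad and linear speed of carrier below 0.03 m/s and angular speed of carrier below 0.15 rad/s and contact force between carrier and the fingers above 3 N and value of joint handle below 0.05 rad and distance of carrier from where it was at the start of the episode below 0.2 m and distance between collar and lock_hole below 0.006 m and angle between the z axis of pin and the z axis of carrier, either way round below 0.15 rad and z of pin in the frame of carrier below 0.138 m and horizontal distance between each of bottle0, bottle1, bottle2, vial and carrier below 0.1 m and z of each of bottle0, bottle1, bottle2, vial in the frame of carrier below 0.03 m and angle between the z axis of each of bottle0, bottle1, bottle2, vial and the z axis of carrier, either way round below 0.3 rad and contact force between carrier and beaker below 0.3 N and contact force between carrier and paper_cup below 0.3 N and contact force between carrier and tester below 0.3 N and contact force between carrier and candle below 0.3 N and contact force between carrier and stand below 0.3 N); the arm keeps its last pose, push and grip.
It fails at once if the carrier is raised more than 15 mm while the pin is not home (height (world z) of carrier above 0.015 m and not (distance between collar and lock_hole below 0.006 m and angle between the z axis of pin and the z axis of carrier, either way round below 0.15 rad and z of pin in the frame of carrier below 0.138 m)).
It fails at once if a bystander on the counter is shifted by more than 25 mm (distance of any of beaker, paper_cup, tester, candle from where it was at the start of the episode above 0.025 m).
It fails at once if the carrier is tipped beyond 0.35 rad (angle between carrier's own z axis and vertical above 0.35 rad).
It also fails if it takes over 64 s, if anything falls off the work surface, if the arm or the gripper's body presses on something with over 40 N, if the wrist force passes 120 N, or if a joint passes its speed limit or range.

ROBOT

A 6-joint arm with a two-finger parallel gripper is mounted at the origin on the work surface. World frame = base frame: x ahead of the robot, y to its left, z up, the work surface at z = 0. Lengths are in m, angles in rad, forces in N, time in s.
With the tool pointing down it reaches from about 0.225 to 0.875 m from the base axis. Payload 3.4 kg.
Tool frame: the origin (TCP) lies on the mounting face of the last link; the fingertips stand 173 mm ahead of it and the grasp point (between the pads) lies 155 mm ahead of it; z points along the fingers, y is the line along which they close (so a half turn about z gives the same grasp; the last joint's range is limited). The gripper opens to 85 mm and grips with 20 to 120 N. Pads are 22 mm wide; open, the fingers measure 114 mm over their backs; the gripper's body (76 mm by 85 mm) begins 54 mm behind the grasp point. The pads swing forward as they close: fully open they stand 13 mm farther back than shut.
Start: joints at [-1.436, 0.276, 1.505, -0, 1.361, -0.121], TCP at [0.145, -0.556, 0.405] pointing down, gripper open.
Joint ranges: [-2.89, 2.89], [-0.75, 2.08], [0.22, 2.7], [-1.18, 4.32], [0.11, 2.71], [-2.7, 2.7]. Speed limits (rad/s): [2.57, 2.57, 3.14, 3.14, 3.14, 3.14].

INTERFACE

Orientations are given as a unit quaternion [w, x, y, z].
In Python, from rig import manip gives the robot as it stands.
- The arm moves only by the tool carry_out, never from a script. Its arguments are lists of equal length, an entry for each row: "linear": the shift along the world's x, y, z each as a share of 500 mm, from -1 to 1, a list of three; "angular": the turn, a rotation vector about the world's x, y, z each as a share of 0.08 rad, from -1 to 1, a list of three; "hand": the opening, from 0 (shut) to 1 (fully open). In form: {"linear": [[x, y, z], ...], "angular": [[rx, ry, rz], ...], "hand": [hand, ...]}. A call has 1 to 8 rows; each row shifts and turns the commanded pose from where the row before left it; what a row does not reach is not made up. A row lasts 1/12 s, in which the tool goes at most 41.7 mm and 7.16 degrees, less where a joint would pass 70% of its speed; a pose out of reach is approached as far as the arm can. A call with a number of a shift or a turn outside -1 to 1 is refused whole. A call with a gripper value outside its range is refused whole. The fingers move at their own pace and stop on an object; "force" is the grip in N (left out, the last holds). Time passes only in rows, so rows that do not move let the fingers close. It gives the time, the measured TCP pose, the force, the opening and the grip force at its end, in the units of the state.
- manip.get_state(): the state, without advancing time (a new reading comes with each control period).
- manip.get_image(name): name is "scene" or "top" or "wrist"; returns the picture (384x512x3 uint8, red, green, blue); there is no depth.
- manip.camera_params(name): a dict with "fx", "fy", "cx", "cy" (pixels), "view" (4x4, takes a point from world to camera coordinates); the wrist camera has in their place "hand_eye" (4x4, takes a point from camera to tool coordinates, whose origin is the TCP and whose axes are the flange's). Camera axes: x right, y down, z forward; pixel columns grow to the right and rows downward; lengths in m; the calibration is good to about 2 mm. A picture is of the moment at which its call begins: read the wrist's pose just before it. camera_params takes no time and is no camera call.
- manip.sign_off(): hands the job in; it is judged then, once.
The state is a dict: "clock": time; "qpos": joint angles; "qd": joint speeds; "effort": joint torques, N m; "position": TCP position; "ee_rot": TCP orientation; "contact_force": force on the tool from outside, world axes, zero at the start; "moment": the same for the moment, N m; "width": finger opening in m; "gripper_force": force on a finger pad.
Only numpy, scipy, OpenCV 4.12 (cv2) and the standard library are available. Lean on these libraries where they do the work, as an engineer would, in place of code of your own. Each camera call takes 0.05 s, during which the arm holds its last target. There are 200 camera calls.

## Working session

There is one attempt and no reset: what is moved stays moved. The work goes in short steps, Python scripts to look and compute and a tool call to move; the robot and the scene stay as the last step left them, time stands still between calls to the robot, and variables do not carry over. Pictures are saved under pics/ and viewed, at most 10 in all, crops included, and the job is handed in when it is done.

Besides the shell and the picture viewer there is one more tool, called after "Request:" in YAML: its name, and indented under it one key for each argument. carry_out: Moves the arm, as the interface text tells. Its arguments: {"type":"object","properties":{"linear":{"type":"array"},"angular":{"type":"array"},"hand":{"type":"array"},"force":{"type":"number"}},"required":["linear","angular","hand"]}

```bash
mkdir -p pics; ls
python3 - <<'E'
from rig import manip
import cv2,numpy as np
a=manip.get_image("scene");b=manip.get_image("top")
cv2.imwrite("pics/scene.png",a[:,:,::-1]);cv2.imwrite("pics/top.png",b[:,:,::-1])
s=manip.get_state();print(s)
for n in("scene","top","wrist"):print(n,manip.camera_params(n))
E
```

```text
pics
{'clock': 0.1, 'qpos': array([-1.43604783e+00,  2.76537972e-01,  1.50600982e+00,  2.57846359e-05,
        1.36071692e+00, -1.21008477e-01]), 'qd': array([ 4.97257322e-04, -6.01125691e-04, -2.94447714e-03, -9.93787767e-05,
        3.06784429e-04,  5.69856183e-05]), 'effort': array([ 1.18941345e-03, -4.17700624e+01, -2.46405351e+01, -1.93378623e-04,
        5.82840876e-03,  1.74823686e-06]), 'position': array([ 0.14543143, -0.55610909,  0.40392112]), 'ee_rot': array([-8.36096021e-04,  9.91834680e-01,  1.27527519e-01,  6.86283998e-06]), 'contact_force': array([-0.52568499,  0.63526972, -0.84083619]), 'moment': array([0.00448718, 0.0475979 , 0.04609284]), 'gripper_force': 0.0, 'width': 0.08545105226117052}
scene {'fx': 492.48884095058094, 'fy': 492.48884095058094, 'cx': 251.0319329416728, 'cy': 192.97423215112332, 'view': array([[ 0.45124132,  0.89235504, -0.00915226, -0.22802568],
       [ 0.69304193, -0.3568779 , -0.62636335, -0.28119483],
       [-0.56220473,  0.27629813, -0.77947751,  1.72603249],
       [ 0.        ,  0.        ,  0.        ,  1.        ]])}
top {'fx': 362.7930
[... 199 characters left out ...]
9e-01,  1.06655506e-02, -1.07384107e-01,
         5.04095049e-01],
       [ 1.07397765e-01,  7.14525683e-04, -9.94215877e-01,
         1.23902198e+00],
       [ 0.00000000e+00,  0.00000000e+00,  0.00000000e+00,
         1.00000000e+00]])}
wrist {'fx': 303.5572132989387, 'fy': 303.5572132989387, 'cx': 252.6881914387226, 'cy': 194.21313820544844, 'hand_eye': array([[ 1.56049608e-04, -9.50300793e-01, -3.11333226e-01,
         7.98182267e-02],
       [ 9.99999715e-01, -8.16334973e-05,  7.50404781e-04,
        -2.32063046e-04],
       [-7.38525479e-04, -3.11333254e-01,  9.50300510e-01,
         3.00838998e-02],
       [ 0.00000000e+00,  0.00000000e+00,  0.00000000e+00,
         1.00000000e+00]])}
```

View pics/scene.png

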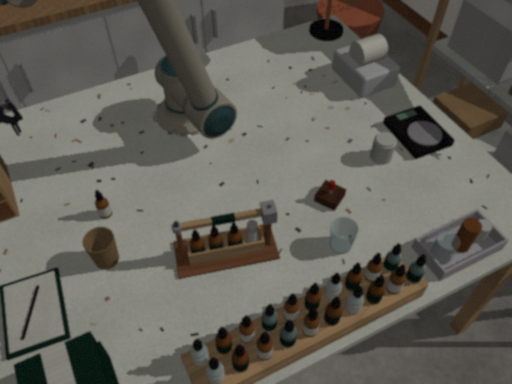

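View pics/top.png

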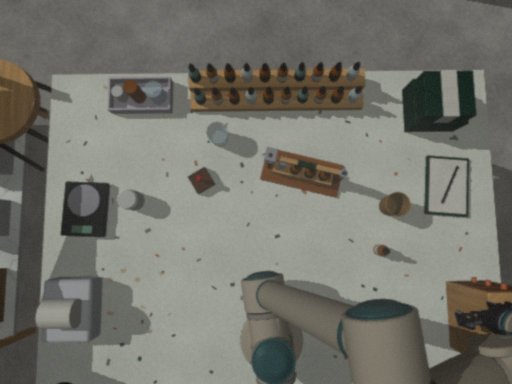

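The scene view has the pin's red head at about (331,185), the fork at (268,212) and the green sleeve at (223,218). The top view has them at about (201,179), (270,157) and (307,165). Next I'll triangulate them coarsely.

```bash
cat > h.py <<'E'
import numpy as np,cv2
from rig import manip
from scipy.spatial.transform import Rotation as R
def cam(n,s=None):
    p=manip.camera_params(n);K=np.array([[p['fx'],0,p['cx']],[0,p['fy'],p['cy']],[0,0,1]])
    if n=='wrist':
        s=s or manip.get_state();w,x,y,z=s['ee_rot'];T=np.eye(4);T[:3,:3]=R.from_quat([x,y,z,w]).as_matrix();T[:3,3]=s['position']
        V=np.linalg.inv(T@p['hand_eye'])
    else: V=p['view']
    return K,V
def tri(obs):  # obs: [(K,V,(u,v))...]
    A=[];b=[]
    for K,V,(u,v) in obs:
        c=-V[:3,:3].T@V[:3,3];d=V[:3,:3].T@np.linalg.inv(K)@[u,v,1];d/=np.linalg.norm(d)
        P=np.eye(3)-np.outer(d,d);A.append(P);b.append(P@c)
    x,*_=np.linalg.lstsq(np.vstack(A),np.hstack(b),rcond=None)
    return x,np.linalg.norm(np.vstack(A)@x-np.hstack(b))
def plane(K,V,uv,z):
    c=-V[:3,:3].T@V[:3,3];d=V[:3,:3].T@np.linalg.inv(K)@[uv[0],uv[1],1];return c+d*(z-c[2])/d[2]
def proj(K,V,X):
    q=K@(V[:3,:3]@np.asarray(X)+V[:3,3]);return q[:2]/q[2]
def blobs(m,amin=8):
    n,l,s,c=cv2.connectedComponentsWithStats(m.astype(np.uint8));return [(s[i].tolist(),c[i].round(1).tolist()) for i in range(1,n) if s[i][4]>=amin]
def red(im):
    r,g,b=[im[...,i].astype(int) for i in range(3)];return (r>2.2*g)&(r>2.2*b)&(r>70)
def green(im):
    r,g,b=[im[...,i].astype(int) for i in range(3)];return (g>1.35*r)&(g>b*1.05)&(g>20)
E
python3 - <<'E'
from h import *
for n in("scene","top"):
    im=cv2.imread(f"pics/{n}.png")[:,:,::-1]
    print(n,"red",blobs(red(im),4));print("green",[b for b in blobs(green(im)) if 150<b[1][0]<345 and 130<b[1][1]<250])
a=cam("scene");b=cam("top")
for nm,p,q in(("pin",(331,185),(201,179)),("fork",(268,208),(270,155)),("sleeve",(223,218),(307,165))):print(nm,tri([(*a,p),(*b,q)]))
s=[cv2.resize(cv2.imread("pics/scene.png")[165:285,160:360],None,fx=4,fy=4,interpolation=2),cv2.resize(cv2.imread("pics/top.png")[140:200,180:355],None,fx=4,fy=4)]
E
```

```text
scene red [([330, 181, 5, 5, 16], [332.0, 183.0])]
green [([213, 214, 21, 9, 80], [222.6, 217.5])]
top red [([197, 176, 4, 4, 11], [198.5, 177.6])]
green []
pin (array([0.54741284, 0.23794697, 0.05768697]), np.float64(0.004054401032451821))
fork (array([6.05357908e-01, 3.51259068e-04, 1.59278559e-01]), np.float64(0.0007433238237299696))
sleeve (array([ 0.57447331, -0.11502115,  0.15044925]), np.float64(0.0020326563697364076))
```

Request:
carry_out:
  linear:
    - [0.0335, 0.066, 0]
    - [0.0335, 0.066, 0]
    - [0.0335, 0.066, 0]
    - [0.0335, 0.066, 0]
    - [0.0335, 0.066, 0]
    - [0.0335, 0.066, 0]
    - [0.0335, 0.066, 0]
    - [0.0335, 0.066, 0]
  angular:
    - [0, 0, 0.55]
    - [0, 0, 0.55]
    - [0, 0, 0.55]
    - [0, 0, 0.55]
    - [0, 0, 0.55]
    - [0, 0, 0.55]
    - [0, 0, 0.55]
    - [0, 0, 0.55]
  hand: [1, 1, 1, 1, 1, 1, 1, 1]

```text
clock: 0.77
position: [0.2797, -0.2905, 0.4045]
ee_rot: [-0.0, 0.954, 0.3, 0.0]
contact_force: [0.6, -0.1, 0.8]
width: 0.0858
gripper_force: 0.0
```

Request:
carry_out:
  linear:
    - [0.0335, 0.066, 0]
    - [0.0335, 0.066, 0]
    - [0.0335, 0.066, 0]
    - [0.0335, 0.066, 0]
    - [0.0335, 0.066, 0]
    - [0.0335, 0.066, 0]
    - [0.0335, 0.066, 0]
    - [0.0335, 0.066, 0]
  angular:
    - [0, 0, 0.55]
    - [0, 0, 0.55]
    - [0, 0, 0.55]
    - [0, 0, 0.55]
    - [0, 0, 0.55]
    - [0, 0, 0.55]
    - [0, 0, 0.55]
    - [0, 0, 0.55]
  hand: [1, 1, 1, 1, 1, 1, 1, 1]

```text
clock: 1.43
position: [0.4136, -0.0264, 0.4046]
ee_rot: [0.0, 0.886, 0.463, -0.0]
contact_force: [0.3, -0.5, 0.4]
width: 0.0853
gripper_force: 0.0
```

Request:
carry_out:
  linear:
    - [0.0335, 0.066, -0.012]
    - [0.0335, 0.066, -0.012]
    - [0.0335, 0.066, -0.012]
    - [0.0335, 0.066, -0.012]
    - [0.0335, 0.066, -0.012]
    - [0.0335, 0.066, -0.012]
    - [0.0335, 0.066, -0.012]
    - [0.0335, 0.066, -0.012]
  angular:
    - [0, 0, 0.55]
    - [0, 0, 0.55]
    - [0, 0, 0.55]
    - [0, 0, 0.55]
    - [0, 0, 0.55]
    - [0, 0, 0.55]
    - [0, 0, 0.55]
    - [0, 0, 0.55]
  hand: [1, 1, 1, 1, 1, 1, 1, 1]

```text
clock: 2.1
position: [0.5478, 0.2376, 0.3559]
ee_rot: [-0.0, 0.792, 0.611, -0.0]
contact_force: [1.3, -1.0, 0.9]
width: 0.0851
gripper_force: 0.0
```

Request:
carry_out:
  linear:
    - [0, 0, 0]
    - [0, 0, 0]
    - [0, 0, 0]
  angular:
    - [0, 0, 0]
    - [0, 0, 0]
    - [0, 0, 0]
  hand: [1, 1, 1]

```text
clock: 2.35
position: [0.5471, 0.2355, 0.356]
ee_rot: [-0.0, 0.792, 0.61, -0.001]
contact_force: [0.3, -0.7, 0.4]
width: 0.0851
gripper_force: 0.0
```

```bash
cat > look.py <<'E'
import sys,pickle
from h import *
s=manip.get_state();im=manip.get_image("wrist");n=sys.argv[1]
cv2.imwrite(f"pics/{n}.png",im[:,:,::-1]);pickle.dump(cam("wrist",s),open(f"{n}.pkl","wb"))
print(s['clock'],s['position'].round(4),s['ee_rot'].round(4),s['width'],"red",blobs(red(im),20),"green",blobs(green(im),100))
E
python3 look.py w1
```

```text
2.35 [0.5471 0.2355 0.356 ] [-1.000e-04  7.924e-01  6.100e-01 -1.200e-03] 0.08513877281186884 red [([245, 169, 19, 26, 346], [254.0, 182.6])] green []
```

View pics/w1.png

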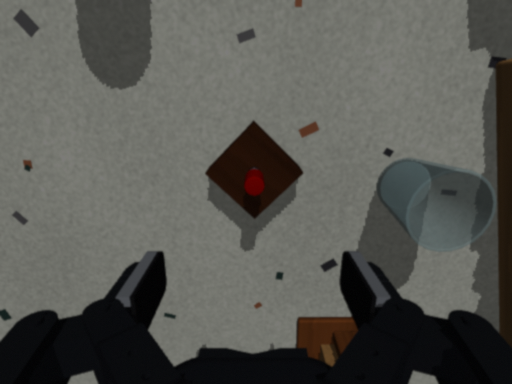

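The wrist view shows the red head at (254,182) on the dark stand, centred at about (254,170). The beaker is at (435,205), clear of the fingers. I'll take a second view from 80 mm away.

Request:
carry_out:
  linear:
    - [-0.02, -0.05, 0]
    - [-0.02, -0.05, 0]
    - [-0.02, -0.05, 0]
    - [0, 0, 0]
    - [0, 0, 0]
    - [0, 0, 0]
  angular:
    - [0, 0, 0]
    - [0, 0, 0]
    - [0, 0, 0]
    - [0, 0, 0]
    - [0, 0, 0]
    - [0, 0, 0]
  hand: [1, 1, 1, 1, 1, 1]

```text
clock: 2.9
position: [0.5173, 0.1599, 0.3575]
ee_rot: [0.0, 0.793, 0.609, 0.001]
contact_force: [-0.2, -0.4, -0.8]
width: 0.0854
gripper_force: 0.0
```

```bash
python3 look.py w2
cat > ana.py <<'E'
from h import *;import pickle,sys
o=[]
for n in sys.argv[1:]:
    im=cv2.imread(f"pics/{n}.png")[:,:,::-1];c=pickle.load(open(n+".pkl","rb"))
    big=max(blobs(red(im),20),key=lambda b:b[0][4]);o.append((*c,big[1]))
    # dark-wood stand: top quad
    r,g,b=[im[...,i].astype(int) for i in range(3)]
    m=((r<110)&(r>1.8*b)).astype(np.uint8);cnt=[k for k in cv2.findContours(m,0,2)[0] if 2500<cv2.contourArea(k)<20000]
    for k in cnt:
        (u,v),sz,a=cv2.minAreaRect(k);bx=cv2.boxPoints(((u,v),sz,a));P=np.array([plane(*c,p,.03) for p in bx])
        print(n,"dark quad",(round(u),round(v)),"centre",P.mean(0).round(4),"sides",np.linalg.norm(P[1]-P[0]).round(4),np.linalg.norm(P[2]-P[1]).round(4))
    print(n,"red centroid at z=.061",plane(*c,big[1],.061).round(4))
x,e=tri(o);print("pin tri",x.round(4),e.round(4))
E
python3 ana.py w1 w2
```

```text
2.9 [0.5173 0.1599 0.3575] [2.000e-04 7.931e-01 6.091e-01 9.000e-04] 0.08538810033698063 red [([255, 75, 21, 23, 370], [264.8, 86.3])] green []
w1 dark quad (253, 171) centre [0.5484 0.2406 0.03  ] sides 0.0686 0.0693
w1 dark quad (504, 202) centre [0.7902 0.1176 0.03  ] sides 0.0134 0.3343
w1 red centroid at z=.061 [0.5486 0.2389 0.061 ]
w2 dark quad (330, 314) centre [ 0.5618 -0.0295  0.03  ] sides 0.148 0.0548
w2 dark quad (263, 86) centre [0.5491 0.2413 0.03  ] sides 0.0678 0.0679
w2 red centroid at z=.061 [0.5497 0.2411 0.061 ]
pin tri [0.5493 0.2411 0.0689] 0.0001
```

The pin is at about (0.549, 0.241) and the red centroid at z ≈ 0.069, which fits the 46–76 mm head. Now I'll measure the fork and sleeve.

Request:
carry_out:
  linear:
    - [0.028, -0.05, 0.025]
    - [0.028, -0.05, 0.025]
    - [0.028, -0.05, 0.025]
    - [0.028, -0.05, 0.025]
    - [0.028, -0.05, 0.025]
    - [0, 0, 0]
    - [0, 0, 0]
    - [0, 0, 0]
  angular:
    - [0, 0, 0]
    - [0, 0, 0]
    - [0, 0, 0]
    - [0, 0, 0]
    - [0, 0, 0]
    - [0, 0, 0]
    - [0, 0, 0]
    - [0, 0, 0]
  hand: [1, 1, 1, 1, 1, 1, 1, 1]

```text
clock: 3.62
position: [0.5874, 0.0364, 0.4187]
ee_rot: [-0.001, 0.792, 0.61, -0.0]
contact_force: [-0.4, 0.5, 0.3]
width: 0.0854
gripper_force: 0.0
```

```bash
python3 look.py w3
```

```text
3.6167 [0.5874 0.0364 0.4187] [-8.000e-04  7.924e-01  6.100e-01 -2.000e-04] 0.0854491848898179 red [] green []
```

Request:
carry_out:
  linear:
    - [-0.01, -0.05, 0]
    - [-0.01, -0.05, 0]
    - [-0.01, -0.05, 0]
    - [-0.01, -0.05, 0]
    - [0, 0, 0]
    - [0, 0, 0]
    - [0, 0, 0]
  angular:
    - [0, 0, 0]
    - [0, 0, 0]
    - [0, 0, 0]
    - [0, 0, 0]
    - [0, 0, 0]
    - [0, 0, 0]
    - [0, 0, 0]
  hand: [1, 1, 1, 1, 1, 1, 1]

```text
clock: 4.25
position: [0.5672, -0.063, 0.4189]
ee_rot: [-0.001, 0.792, 0.61, 0.0]
contact_force: [-0.1, 0.0, -0.6]
width: 0.0852
gripper_force: 0.0
```

```bash
python3 look.py w4; python3 -c "
import cv2,numpy as np
a=cv2.imread('pics/w3.png');b=cv2.imread('pics/w4.png')
cv2.imwrite('pics/w34.png',cv2.resize(np.hstack([a,b]),(800,300)))"
```

```text
4.25 [ 0.5672 -0.063   0.4189] [-7.000e-04  7.922e-01  6.102e-01  2.000e-04] 0.08524120907958241 red [] green []
```

View pics/w34.png

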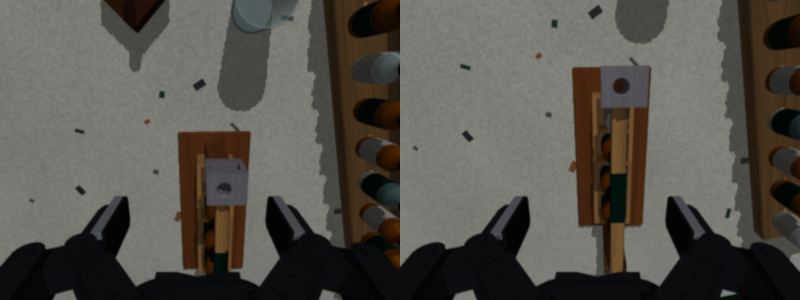

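The left half shows the fork hole at full-image pixel (287,240) and the right half shows it at (283,109). The green sleeve is around (280,250) in the second view. Next I'll measure these precisely.

```bash
cat > hole.py <<'E'
from h import *;import pickle
def hole(n,uv,r=9):
    im=cv2.imread(f"pics/{n}.png");g=cv2.cvtColor(im,6).astype(float);u,v=uv
    w=g[v-r:v+r+1,u-r:u+r+1];ring=np.percentile(w,85);m=(w<(ring+w.min())/2)
    n_,l,s,c=cv2.connectedComponentsWithStats(m.astype(np.uint8));k=1+np.argmax(s[1:,4])
    return (c[k][0]+u-r,c[k][1]+v-r),s[k].tolist()
def fork(n,uv,r=40):
    im=cv2.imread(f"pics/{n}.png").astype(int);m=((im.max(2)-im.min(2)<22)&(im.max(2)>60)&(im.max(2)<135)).astype(np.uint8);return m
if __name__=="__main__":
    o=[];
    for n,uv in(("w3",(287,240)),("w4",(283,109))):
        p,s=hole(n,uv);c=pickle.load(open(n+".pkl","rb"));o.append((*c,p));print(n,p,s,plane(*c,p,.17).round(4))
        im=cv2.imread(f"pics/{n}.png");print("px fork",im[uv[1],uv[0]-16],"bg",im[uv[1],uv[0]-150],"sleeve",im[250,280])
        r,g,b=[im[...,2-i].astype(int) for i in range(3)]
        m=(g>1.2*r)&(g>b)&(g<70);m[:,:200]=0;m[:,330:]=0
        for st,ct in blobs(m,100):
            k=(m&(np.hypot(*(np.indices(m.shape)-np.array([ct[1],ct[0]])[:,None,None]))<60)).astype(np.uint8)
            q=max(cv2.findContours(k,0,2)[0],key=cv2.contourArea);a=cv2.minAreaRect(q);B=np.array([plane(*c,z,.159) for z in cv2.boxPoints(a)])
            L=B[1]-B[0];M=B[2]-B[1];L,M=(L,M) if np.linalg.norm(L)>np.linalg.norm(M) else (M,L)
            print("green",st,a[0],"centre at .159",B.mean(0).round(4),"len",np.linalg.norm(L).round(4),np.linalg.norm(M).round(4),"dir deg",np.degrees(np.arctan2(L[1],L[0])).round(1))
    x,e=tri(o);print("hole",x.round(4),e.round(5))
E
python3 hole.py; python3 -c "
import cv2,numpy as np
a=cv2.imread('pics/w3.png')[190:290,237:337];b=cv2.imread('pics/w4.png')[59:159,233:333]
cv2.imwrite('pics/c.png',cv2.resize(np.hstack([a,b]),(800,400),interpolation=0))"
```

```text
w3 (np.float64(287.26), np.float64(239.27333333333334)) [0, 3, 18, 12, 150] [0.6061 0.0011 0.17  ]
px fork [83 79 80] bg [114 122 120] sleeve [85 81 83]
green [272, 322, 19, 28, 417] (281.0, 335.5) centre at .159 [ 0.5781 -0.1008  0.159 ] len 0.0315 0.0166 dir deg -102.6
w4 (np.float64(282.5568181818182), np.float64(109.54924242424242)) [0, 1, 18, 18, 264] [ 6.05e-01 -2.00e-04  1.70e-01]
px fork [88 83 85] bg [119 126 124] sleeve [13 18  2]
green [267, 223, 23, 61, 1200] (277.72845458984375, 252.96145629882812) centre at .159 [ 0.5751 -0.1155  0.159 ] len 0.0579 0.0175 dir deg 74.5
hole [ 6.057e-01 -5.000e-04  1.668e-01] 0.00056
```

View pics/c.png

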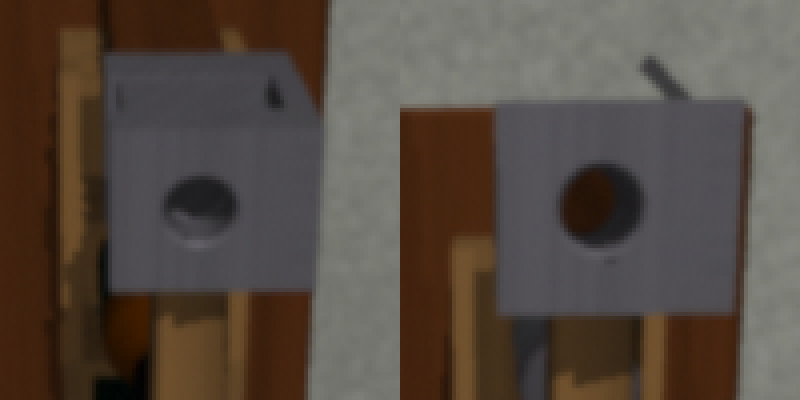

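The crop shows the hole mouth at (287.0,243) in w3, where the near rim is lit, and at (283.4,110.3) in w4. I'll redo the centres by ellipse using these edges.

Run:
```python
from h import *;import pickle
o=[]
for n,(u,v) in(("w3",(287,243)),("w4",(283,110))):
    g=cv2.cvtColor(cv2.imread(f"pics/{n}.png"),6).astype(float)
    pts=[];
    for t in np.linspace(0,2*np.pi,48,endpoint=False):
        rr=np.arange(6.5,13.5,.25);xs=(u+rr*np.cos(t)).astype(np.float32)[None];ys=(v+rr*np.sin(t)).astype(np.float32)[None]
        p=cv2.remap(g.astype(np.float32),xs,ys,1)[0];i=np.argmax(np.abs(np.gradient(cv2.GaussianBlur(p[None],(5,1),1)[0])));pts.append((xs[0,i],ys[0,i]))
    e=cv2.fitEllipseDirect(np.array(pts,np.float32));c=pickle.load(open(n+".pkl","rb"));o.append((*c,e[0]));print(n,e,plane(*c,e[0],.17).round(4))
print(tri(o))
s=np.array([.5751,-.1155]);h=plane(*c,o[1][2],.17)[:2];d=h-s;print(d,np.hypot(*d),np.degrees(np.arctan2(d[1],d[0])))
```

```text
w3 ((286.52081298828125, 241.9821014404297), (16.87151527404785, 17.80120849609375), 62.23160171508789) [ 0.605  -0.0011  0.17  ]
w4 ((282.8028564453125, 109.83390808105469), (20.345394134521484, 21.438854217529297), 42.335540771484375) [ 6.051e-01 -4.000e-04  1.700e-01]
(array([ 6.05001019e-01, -3.18961738e-04,  1.71473467e-01]), np.float64(1.437855736686568e-05))
[0.03002874 0.1150799 ] 0.11893320849675744 75.3754452133842
```

The hole is at (0.605, -0.0005), triangulated z 0.1715 against 0.170 stated. Hole to sleeve is 119 mm against 118 stated, and carrier y points at 75.4°, so everything is consistent. Now I'll go to the pin.

Request:
carry_out:
  linear:
    - [-0.0046, 0.076, -0.0174]
    - [-0.0046, 0.076, -0.0174]
    - [-0.0046, 0.076, -0.0174]
    - [-0.0046, 0.076, -0.0174]
    - [-0.0046, 0.076, -0.0174]
    - [-0.0046, 0.076, -0.0174]
    - [-0.0046, 0.076, -0.0174]
    - [-0.0046, 0.076, -0.0174]
  angular:
    - [0, 0, 0]
    - [0, 0, 0]
    - [0, 0, 0]
    - [0, 0, 0]
    - [0, 0, 0]
    - [0, 0, 0]
    - [0, 0, 0]
    - [0, 0, 0]
  hand: [1, 1, 1, 1, 1, 1, 1, 1]

```text
clock: 4.97
position: [0.5479, 0.2431, 0.3492]
ee_rot: [-0.0, 0.792, 0.611, 0.0]
contact_force: [-0.1, -0.7, -0.6]
width: 0.0856
gripper_force: 0.0
```

Request:
carry_out:
  linear:
    - [0, 0, -0.04]
    - [0, 0, -0.04]
    - [0, 0, -0.04]
    - [0, 0, 0]
    - [0, 0, 0]
    - [0, 0, 0]
  angular:
    - [0, 0, 0]
    - [0, 0, 0]
    - [0, 0, 0]
    - [0, 0, 0]
    - [0, 0, 0]
    - [0, 0, 0]
  hand: [1, 1, 1, 0.6, 0.6, 0.6]

```text
clock: 5.47
position: [0.5493, 0.2405, 0.2906]
ee_rot: [0.0, 0.792, 0.61, 0.001]
contact_force: [0.6, -0.3, -0.4]
width: 0.0522
gripper_force: 0.0
```

Run:
```python
from h import *
s=manip.get_state();print(s['position'].round(4),s['ee_rot'].round(4))
im=manip.get_image("wrist");K,V=cam("wrist",s);b=max(blobs(red(im),20),key=lambda b:b[0][4]);print(b,[plane(K,V,b[1],z).round(4) for z in(.066,.07,.073)])
```

```text
[0.5493 0.2405 0.2906] [2.000e-04 7.922e-01 6.102e-01 8.000e-04]
([240, 198, 25, 36, 684], [252.2, 216.7]) [array([0.5492, 0.2406, 0.066 ]), array([0.5496, 0.2421, 0.07  ]), array([0.5499, 0.2433, 0.073 ])]
```

Request:
carry_out:
  linear:
    - [0, 0, -0.032]
    - [0, 0, -0.032]
    - [0, 0, -0.032]
    - [0, 0, -0.031]
    - [0, 0, 0]
    - [0, 0, 0]
    - [0, 0, 0]
  angular:
    - [0, 0, 0]
    - [0, 0, 0]
    - [0, 0, 0]
    - [0, 0, 0]
    - [0, 0, 0]
    - [0, 0, 0]
    - [0, 0, 0]
  hand: [0.6, 0.6, 0.6, 0.6, 0.6, 0.6, 0.6]

```text
clock: 6.1
position: [0.5499, 0.2398, 0.2277]
ee_rot: [0.001, 0.793, 0.61, 0.001]
contact_force: [0.2, -0.3, 0.3]
width: 0.0511
gripper_force: 0.0
```

Request:
carry_out:
  linear:
    - [0, 0, 0]
    - [0, 0, 0]
    - [0, 0, 0]
    - [0, 0, 0]
    - [0, 0, 0]
    - [0, 0, 0]
    - [0, 0, 0]
    - [0, 0, 0]
  angular:
    - [0, 0, 0]
    - [0, 0, 0]
    - [0, 0, 0]
    - [0, 0, 0]
    - [0, 0, 0]
    - [0, 0, 0]
    - [0, 0, 0]
    - [0, 0, 0]
  hand: [0.4, 0.3, 0.2, 0.1, 0, 0, 0, 0]
  force: 40

```text
clock: 6.77
position: [0.5493, 0.2399, 0.2272]
ee_rot: [0.0, 0.792, 0.61, 0.001]
contact_force: [-1.1, 0.6, 6.7]
width: 0.0166
gripper_force: 38.9
```

Request:
carry_out:
  linear:
    - [0, 0, 0.02]
    - [0, 0, 0.03]
    - [0, 0, 0.05]
    - [0, 0, 0.075]
    - [0, 0, 0.075]
    - [0, 0, 0.075]
    - [0, 0, 0.075]
    - [0, 0, 0.04]
  angular:
    - [0, 0, 0]
    - [0, 0, 0]
    - [0, 0, 0]
    - [0, 0, 0]
    - [0, 0, 0]
    - [0, 0, 0]
    - [0, 0, 0]
    - [0, 0, 0]
  hand: [0, 0, 0, 0, 0, 0, 0, 0]

```text
clock: 7.43
position: [0.5491, 0.2397, 0.4517]
ee_rot: [0.001, 0.792, 0.61, 0.003]
contact_force: [0.5, -0.3, 0.1]
width: 0.0162
gripper_force: 39.2
```

Request:
carry_out:
  linear:
    - [0, 0, 0]
    - [0, 0, 0]
    - [0, 0, 0]
  angular:
    - [0, 0, 0]
    - [0, 0, 0]
    - [0, 0, 0]
  hand: [0, 0, 0]

```text
clock: 7.68
position: [0.5486, 0.2395, 0.445]
ee_rot: [-0.0, 0.793, 0.61, -0.001]
contact_force: [0.4, -1.1, -0.3]
width: 0.0166
gripper_force: 39.2
```

```bash
python3 look.py g1
```

```text
7.6833 [0.5486 0.2395 0.445 ] [-4.000e-04  7.925e-01  6.098e-01 -1.100e-03] 0.01664078165163047 red [([236, 234, 33, 58, 1425], [252.6, 264.6])] green []
```

View pics/g1.png

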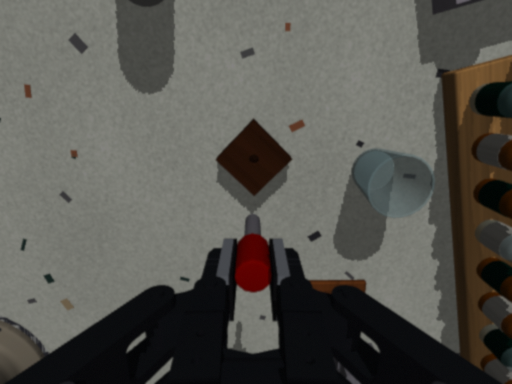

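The pin is held, with head top at (254,275), foot tip at (253,215) and the stand empty. I'll work out its offset in the tool frame from the shank columns and the tip.

Run:
```python
from h import *
p=manip.camera_params("wrist");H=np.linalg.inv(p['hand_eye']);K=cam("wrist")[0]
im=cv2.imread("pics/g1.png").astype(int);m=red(im[:,:,::-1])
for r in (215,218,222,226,230): print(r,im[r,244:263].sum(1)//3)
print([(r,int(im[r,253].sum()//3)) for r in range(206,240,2)])
print([(r,np.where(m[r])[0][[0,-1]].tolist()) for r in range(236,292,6)], np.where(m[:,253])[0][[0,-1]])
for x0 in(-.001,0,.001,.002):
    q=lambda X,y,d:proj(K,H,(X,y,d)).round(1)
    print(x0,"foot near edge",q(x0+.005,0,.2195),"foot c",q(x0,0,.221),"head bottom near",q(x0+.009,0,.181),"top near/far",q(x0+.009,0,.151),q(x0-.009,0,.151), "side cols",q(x0,.009,.166),q(x0,-.009,.166))
```

```text
215 [121 122 119 105  85  72  67  67  67  67  68  72  81  98 112 120 122 121
 120]
218 [116  97  68  54  55  60  62  64  65  64  65  65  62  59  63  84 111 120
 119]
222 [109  73  51  52  57  61  63  65  66  66  65  65  63  59  55  64  95 112
 118]
226 [ 97  66  51  54  59  62  65  66  66  67  67  65  63  60  55  57  78 107
 118]
230 [ 93  65  53  55  60  63  65  66  67  68  67  66  63  61  57  56  72 103
 115]
[(206, 72), (208, 73), (210, 76), (212, 91), (214, 78), (216, 66), (218, 64), (220, 65), (222, 66), (224, 66), (226, 67), (228, 67), (230, 68), (232, 62), (234, 35), (236, 27), (238, 26)]
[(236, [246, 260]), (242, [244, 263]), (248, [243, 263]), (254, [242, 264]), (260, [241, 264]), (266, [238, 267]), (272, [236, 267]), (278, [236, 267]), (284, [237, 268]), (290, [246, 259])] [234 291]
-0.001 foot near edge [252.8 213.8] foot c [252.8 219.8] head bottom near [252.8 233.3] top near/far [252.7 262.1] [252.7 295.7] side cols [270.4 262.2] [235.  262.2]
0 foot near edge [252.8 212.4] foot c [252.8 218.5] head bottom near [252.8 231.6] top near/far [252.7 260.1] [252.7 293.9] side cols [270.5 260.5] [235.  260.5]
0.001 foot near edge [252.8 211. ] foot c [252.8 217.1] head bottom near [252.8 229.9] top near/far [252.7 258.2] [252.7 292.1] side cols [270.5 258.7] [235.  258.7]
0.002 foot near edge [252.8 209.6] foot c [252.8 215.7] head bottom near [252.8 228.3] top near/far [252.7 256.2] [252.7 290.3] side cols [270.5 257. ] [234.9 257. ]
```

Request:
carry_out:
  linear:
    - [0.014, -0.06, 0]
    - [0.014, -0.06, 0]
    - [0.014, -0.06, 0]
    - [0.014, -0.06, 0]
    - [0.014, -0.06, 0]
    - [0.014, -0.06, 0]
    - [0.014, -0.06, 0]
    - [0.014, -0.06, 0]
  angular:
    - [0, 0, 0]
    - [0, 0, 0]
    - [0, 0, 0]
    - [0, 0, 0]
    - [0, 0, 0]
    - [0, 0, 0]
    - [0, 0, 0]
    - [0, 0, 0]
  hand: [0, 0, 0, 0, 0, 0, 0, 0]

```text
clock: 8.4
position: [0.605, -0.0018, 0.4438]
ee_rot: [-0.001, 0.792, 0.61, -0.002]
contact_force: [0.5, 0.3, -0.7]
width: 0.0161
gripper_force: 39.2
```

Request:
carry_out:
  linear:
    - [0, 0, -0.025]
    - [0, 0, -0.025]
    - [0, 0, -0.02]
    - [0, 0, 0]
    - [0, 0, 0]
    - [0, 0, 0]
    - [0, 0, 0]
  angular:
    - [0, 0, 0]
    - [0, 0, 0]
    - [0, 0, 0]
    - [0, 0, 0]
    - [0, 0, 0]
    - [0, 0, 0]
    - [0, 0, 0]
  hand: [0, 0, 0, 0, 0, 0, 0]

```text
clock: 8.98
position: [0.6052, 0.0001, 0.4117]
ee_rot: [0.0, 0.792, 0.61, 0.0]
contact_force: [0.3, -0.5, 0.3]
width: 0.0163
gripper_force: 39.2
```

```bash
python3 look.py g2; python3 -c "
import cv2
cv2.imwrite('pics/g2c.png',cv2.resize(cv2.imread('pics/g2.png')[160:300,183:323],(700,700)[:2] and (590,590),interpolation=2))"
python3 - <<'E'
from h import *
P=np.array([manip.get_state()['position']]);print(P)
E
```

```text
8.9833 [6.052e-01 1.000e-04 4.117e-01] [4.000e-04 7.923e-01 6.102e-01 4.000e-04] 0.016319926146329246 red [([492, 99, 14, 9, 67], [498.2, 103.3]), ([500, 162, 8, 10, 36], [503.3, 167.0]), ([235, 234, 35, 59, 1548], [252.7, 264.3]), ([502, 266, 7, 12, 46], [504.8, 272.7]), ([502, 310, 7, 12, 53], [504.8, 316.4])] green []
[[6.05229395e-01 1.03959571e-04 4.11894986e-01]]
```

View pics/g2c.png

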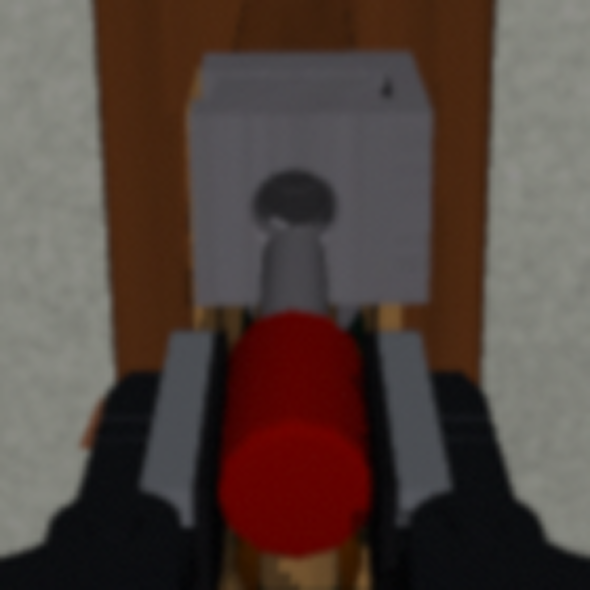

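The crop shows the pin foot at crop (296,232) just in front of the hole mouth, centred at (295,205), aligned sideways. I'll compute the remaining offset along tool x.

Run:
```python
from h import *;import pickle
K,V=pickle.load(open("g2.pkl","rb"));d=np.array([np.cos(np.radians(75.4)),np.sin(np.radians(75.4)),0]);n=np.array([d[1],-d[0],0])
g=cv2.cvtColor(cv2.imread("pics/g2.png"),6).astype(int)
print([(r,int(g[r,253])) for r in range(195,216)]);
for r in(204,206,208):print(r,g[r,238:270])
h=np.array([.605,-.0004,.17]);print("pred centre",proj(K,V,h),"far edge",proj(K,V,h+.007*d),"sides",proj(K,V,h+.007*n),proj(K,V,h-.007*n))
for a in(-.001,.001,.002):print(a,"far edge",proj(K,V,h+(a+.007)*d))
print("tool axis at z .17",[ .6052,.0001],"offset hole-TCP along d,n",(h-np.array([.6052,.0001,.17]))@np.c_[d,n])
```

```text
[(195, 82), (196, 82), (197, 81), (198, 80), (199, 73), (200, 55), (201, 40), (202, 34), (203, 34), (204, 36), (205, 39), (206, 36), (207, 34), (208, 35), (209, 35), (210, 36), (211, 36), (212, 41), (213, 56), (214, 70), (215, 71)]
204 [87 86 85 84 82 77 62 46 37 35 36 35 37 37 38 36 37 37 38 37 36 38 46 60
 77 85 86 86 84 83 82 82]
206 [86 86 84 82 76 60 43 35 33 33 34 34 35 37 35 36 36 36 35 35 34 33 35 45
 62 78 85 86 84 83 82 83]
208 [86 86 85 80 69 52 40 35 33 33 34 33 34 35 35 35 35 35 35 34 33 32 35 40
 56 74 83 86 84 84 83 83]
pred centre [252.2687815  208.43324215] far edge [252.23335454 199.55765992] sides [261.66306391 208.40171041] [242.87468692 208.46477327]
-0.001 far edge [252.23845769 200.83616112]
0.001 far edge [252.22823718 198.27559923]
0.002 far edge [252.22310556 196.98996415]
tool axis at z .17 [0.6052, 0.0001] offset hole-TCP along d,n [-5.34268457e-04 -6.75071550e-05]
```

Request:
carry_out:
  linear:
    - [-0.0007, -0.0027, 0]
    - [0, 0, -0.02]
    - [0, 0, -0.02]
    - [0, 0, -0.01]
    - [0, 0, -0.01]
    - [0, 0, -0.01]
    - [0, 0, 0]
    - [0, 0, 0]
  angular:
    - [0, 0, 0]
    - [0, 0, 0]
    - [0, 0, 0]
    - [0, 0, 0]
    - [0, 0, 0]
    - [0, 0, 0]
    - [0, 0, 0]
    - [0, 0, 0]
  hand: [0, 0, 0, 0, 0, 0, 0, 0]

```text
clock: 9.7
position: [0.6047, -0.0017, 0.3757]
ee_rot: [-0.0, 0.793, 0.61, -0.0]
contact_force: [-0.4, -0.5, -0.7]
width: 0.0163
gripper_force: 39.2
```

No contact force with the foot 15 mm into the hole. I'll continue down.

Request:
carry_out:
  linear:
    - [0, 0, -0.01]
    - [0, 0, -0.01]
    - [0, 0, -0.01]
    - [0, 0, -0.01]
    - [0, 0, -0.004]
    - [0, 0, 0]
    - [0, 0, 0]
    - [0, 0, 0]
  angular:
    - [0, 0, 0]
    - [0, 0, 0]
    - [0, 0, 0]
    - [0, 0, 0]
    - [0, 0, 0]
    - [0, 0, 0]
    - [0, 0, 0]
    - [0, 0, 0]
  hand: [0, 0, 0, 0, 0, 0, 0, 0]

```text
clock: 10.37
position: [0.6049, -0.0017, 0.3543]
ee_rot: [0.0, 0.793, 0.61, 0.0]
contact_force: [-0.3, 0.2, -0.3]
width: 0.016
gripper_force: 39.2
```

Request:
carry_out:
  linear:
    - [0, 0, -0.003]
    - [0, 0, -0.002]
    - [0, 0, -0.002]
    - [0, 0, 0]
    - [0, 0, 0]
  angular:
    - [0, 0, 0]
    - [0, 0, 0]
    - [0, 0, 0]
    - [0, 0, 0]
    - [0, 0, 0]
  hand: [0, 0, 0, 0, 0]

```text
clock: 10.78
position: [0.6047, -0.0016, 0.3513]
ee_rot: [0.0, 0.792, 0.61, 0.0]
contact_force: [-1.7, -0.8, 3.0]
width: 0.0167
gripper_force: 39.6
```

Contact of 3 N at the expected home height. I'll release, rise and look.

Request:
carry_out:
  linear:
    - [0, 0, 0]
    - [0, 0, 0]
    - [0, 0, 0]
    - [0, 0, 0]
    - [0, 0, 0]
    - [0, 0, 0]
  angular:
    - [0, 0, 0]
    - [0, 0, 0]
    - [0, 0, 0]
    - [0, 0, 0]
    - [0, 0, 0]
    - [0, 0, 0]
  hand: [0.3, 0.4, 0.6, 0.6, 0.6, 0.6]

```text
clock: 11.28
position: [0.6047, -0.0017, 0.3504]
ee_rot: [-0.0, 0.793, 0.61, -0.0]
contact_force: [0.3, 0.4, -0.1]
width: 0.0514
gripper_force: 0.0
```

Request:
carry_out:
  linear:
    - [0, 0, 0.02]
    - [0, 0, 0.05]
    - [0, 0, 0.05]
    - [-0.01, -0.04, 0.05]
    - [-0.01, -0.04, 0]
    - [0, 0, 0]
    - [0, 0, 0]
    - [0, 0, 0]
  angular:
    - [0, 0, 0]
    - [0, 0, 0]
    - [0, 0, 0]
    - [0, 0, 0]
    - [0, 0, 0]
    - [0, 0, 0]
    - [0, 0, 0]
    - [0, 0, 0]
  hand: [0.6, 0.6, 0.6, 0.6, 1, 1, 1, 1]

```text
clock: 11.95
position: [0.5946, -0.0414, 0.4355]
ee_rot: [-0.0, 0.793, 0.61, 0.0]
contact_force: [0.7, 0.7, -0.9]
width: 0.0852
gripper_force: 0.0
```

```bash
python3 look.py p1
```

```text
11.95 [ 0.5946 -0.0414  0.4355] [-5.000e-04  7.926e-01  6.097e-01  1.000e-04] 0.08518734721609875 red [([483, 52, 13, 6, 47], [489.3, 54.4]), ([493, 116, 6, 6, 21], [495.4, 118.7]), ([241, 137, 24, 30, 561], [252.5, 151.9]), ([497, 223, 5, 8, 28], [498.7, 227.1]), ([496, 267, 7, 10, 49], [498.8, 272.3])] green []
```

View pics/p1.png

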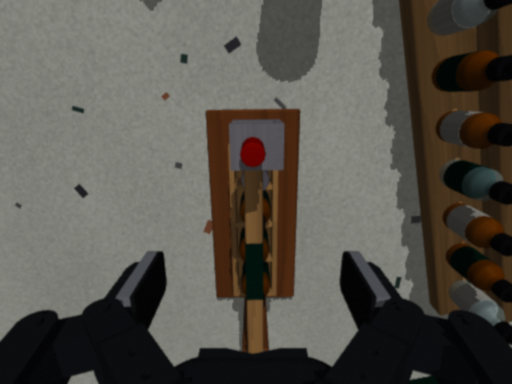

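The pin head at (252,152) sits on the fork, the bar is closed, and the sleeve is at about (256,272). I'll move over the sleeve and take a second view to check the head's height.

Request:
carry_out:
  linear:
    - [-0.013, -0.049, 0]
    - [-0.013, -0.049, 0]
    - [-0.013, -0.05, 0]
    - [0, 0, 0]
    - [0, 0, 0]
    - [0, 0, 0]
  angular:
    - [0, 0, 0]
    - [0, 0, 0]
    - [0, 0, 0]
    - [0, 0, 0]
    - [0, 0, 0]
    - [0, 0, 0]
  hand: [1, 1, 1, 1, 1, 1]

```text
clock: 12.5
position: [0.5754, -0.1149, 0.4352]
ee_rot: [-0.001, 0.792, 0.61, 0.0]
contact_force: [-0.0, -0.5, 0.1]
width: 0.0854
gripper_force: 0.0
```

```bash
python3 look.py p2
python3 - <<'E'
from h import *;import pickle
o=[]
for n in("p1","p2"):
    im=cv2.imread(f"pics/{n}.png")[:,:,::-1];c=pickle.load(open(n+".pkl","rb"))
    b=max([b for b in blobs(red(im),20) if b[1][0]<350],key=lambda b:b[0][4]);o.append((*c,b[1]));print(n,b)
    q=lambda dz,dr:proj(*c,np.array([.605,-.0004,.17+dz])+dr*np.array([.252,.968,0])).round(1)
    print(" pred if home: bottom near",q(0,.009),"top far",q(.03,-.009),"top near",q(.03,.009))
    r,g,bb=[im[...,i].astype(int) for i in range(3)];m=(g>1.2*r)&(g>bb)&(g<70);m[:,:220]=0;m[:,290:]=0
    k=max(cv2.findContours(m.astype(np.uint8),0,2)[0],key=cv2.contourArea);a=cv2.minAreaRect(k);B=np.array([plane(*c,z,.159) for z in cv2.boxPoints(a)]);print(" sleeve",a,B.mean(0).round(4),[np.linalg.norm(B[i+1]-B[i]).round(4) for i in(0,1)])
    o2=o2+[(*c,a[0])] if n=="p2" else [(*c,a[0])]
print("pin head",tri(o),"sleeve",tri(o2))
E
```

```text
12.5 [ 0.5754 -0.1149  0.4352] [-7.000e-04  7.924e-01  6.100e-01  1.000e-04] 0.08543730733840671 red [([238, 15, 29, 30, 651], [252.1, 29.5])] green []
p1 ([241, 137, 24, 30, 561], [252.5, 151.9])
 pred if home: bottom near [252.3 134.3] top far [252.4 166. ] top near [252.2 139.8]
 sleeve ((255.39605712890625, 271.4402770996094), (54.013427734375, 24.944625854492188), 86.18592071533203) [ 0.577  -0.1167  0.159 ] [np.float64(0.0225), np.float64(0.0577)]
p2 ([238, 15, 29, 30, 651], [252.1, 29.5])
 pred if home: bottom near [252.1  22.7] top far [252.1  44.7] top near [251.9  11.3]
 sleeve ((254.37745666503906, 193.08676147460938), (64.22522735595703, 25.962207794189453), 88.40885925292969) [ 0.5764 -0.1156  0.159 ] [np.float64(0.0214), np.float64(0.0575)]
pin head (array([ 6.05096263e-01, -3.51337594e-04,  1.96005153e-01]), np.float64(5.498414614157692e-05)) sleeve (array([ 0.57730573, -0.11374905,  0.16216977]), np.float64(0.0005957962970202))
```

The pin is home: head centroid at (0.605, 0, 0.196), extents as predicted for the head seated. The tool is already centred over the sleeve, so I'll descend and grip.

Request:
carry_out:
  linear:
    - [0, 0, -0.05]
    - [0, 0, -0.05]
    - [0, 0, -0.05]
    - [0, 0, -0.05]
    - [0, 0, -0.03]
    - [0, 0, -0.03]
    - [0, 0, 0]
    - [0, 0, 0]
  angular:
    - [0, 0, 0]
    - [0, 0, 0]
    - [0, 0, 0]
    - [0, 0, 0]
    - [0, 0, 0]
    - [0, 0, 0]
    - [0, 0, 0]
    - [0, 0, 0]
  hand: [0.7, 0.7, 0.7, 0.7, 0.7, 0.7, 0.7, 0.7]

```text
clock: 13.22
position: [0.5754, -0.1146, 0.305]
ee_rot: [-0.001, 0.792, 0.61, -0.0]
contact_force: [0.0, 0.1, -0.1]
width: 0.0596
gripper_force: 0.0
```

Request:
carry_out:
  linear:
    - [0, 0, 0]
    - [0, 0, 0]
    - [0, 0, 0]
    - [0, 0, 0]
    - [0, 0, 0]
    - [0, 0, 0]
    - [0, 0, 0]
    - [0, 0, 0]
  angular:
    - [0, 0, 0]
    - [0, 0, 0]
    - [0, 0, 0]
    - [0, 0, 0]
    - [0, 0, 0]
    - [0, 0, 0]
    - [0, 0, 0]
    - [0, 0, 0]
  hand: [0.5, 0.4, 0.3, 0.2, 0.1, 0, 0, 0]
  force: 90

```text
clock: 13.88
position: [0.5757, -0.1157, 0.3068]
ee_rot: [0.001, 0.792, 0.61, 0.001]
contact_force: [-0.0, 0.5, 5.8]
width: 0.0142
gripper_force: 88.3
```

Request:
carry_out:
  linear:
    - [0, 0, 0.005]
    - [0, 0, 0.01]
    - [0, 0, 0.012]
    - [0, 0, 0.015]
    - [0, 0, 0.02]
    - [0, 0, 0.02]
    - [0, 0, 0.02]
    - [0, 0, 0.02]
  angular:
    - [0, 0, 0]
    - [0, 0, 0]
    - [0, 0, 0]
    - [0, 0, 0]
    - [0, 0, 0]
    - [0, 0, 0]
    - [0, 0, 0]
    - [0, 0, 0]
  hand: [0, 0, 0, 0, 0, 0, 0, 0]

```text
clock: 14.55
position: [0.5752, -0.1157, 0.368]
ee_rot: [0.0, 0.793, 0.61, 0.0]
contact_force: [-0.2, -0.8, -6.6]
width: 0.0146
gripper_force: 88.0
```

Request:
carry_out:
  linear:
    - [0, 0, 0.02]
    - [0, 0, 0.02]
    - [0, 0, 0.015]
    - [0, 0, 0.01]
    - [0, 0, 0.005]
    - [0, 0, 0]
    - [0, 0, 0]
    - [0, 0, 0]
  angular:
    - [0, 0, 0]
    - [0, 0, 0]
    - [0, 0, 0]
    - [0, 0, 0]
    - [0, 0, 0]
    - [0, 0, 0]
    - [0, 0, 0]
    - [0, 0, 0]
  hand: [0, 0, 0, 0, 0, 0, 0, 0]

```text
clock: 15.22
position: [0.575, -0.1156, 0.4009]
ee_rot: [-0.001, 0.792, 0.61, -0.0]
contact_force: [0.3, -0.3, -7.5]
width: 0.0146
gripper_force: 88.0
```

```bash
python3 look.py l1; python3 -c "
from h import *
import numpy as np
a=manip.get_image('scene')[:,:,::-1][130:290,130:345];w=cv2.imread('pics/l1.png')
cv2.imwrite('pics/l.png',np.hstack([cv2.resize(a,(400,300),interpolation=2),cv2.resize(w,(400,300))]))"
```

```text
15.2167 [ 0.575  -0.1156  0.4009] [-6.000e-04  7.925e-01  6.099e-01 -4.000e-04] 0.014572463722635017 red [] green [([233, 220, 40, 116, 2553], [251.9, 272.3])]
```

View pics/l.png

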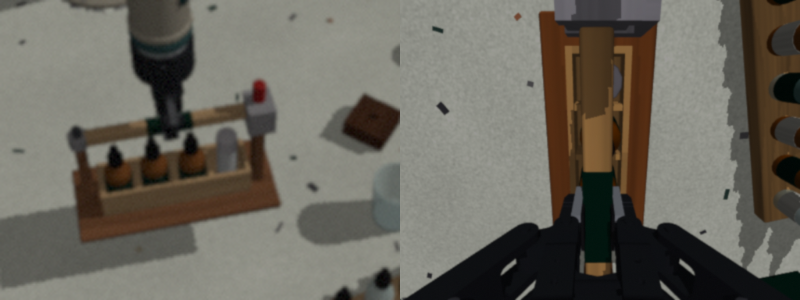

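The carrier is lifted with the pin seated and three bottles and the vial upright; the handle is held on the sleeve. I'll check level and stillness numerically, using the red head in the scene view against the prediction for a level carrier.

Request:
carry_out:
  linear:
    - [0, 0, 0]
    - [0, 0, 0]
    - [0, 0, 0]
    - [0, 0, 0]
    - [0, 0, 0]
    - [0, 0, 0]
  angular:
    - [0, 0, 0]
    - [0, 0, 0]
    - [0, 0, 0]
    - [0, 0, 0]
    - [0, 0, 0]
    - [0, 0, 0]
  hand: [0, 0, 0, 0, 0, 0]

```text
clock: 15.82
position: [0.5752, -0.1157, 0.4016]
ee_rot: [0.0, 0.792, 0.61, 0.0]
contact_force: [1.0, -0.0, -6.2]
width: 0.0144
gripper_force: 88.0
```

Run:
```python
from h import *;import pickle
s=manip.get_state();print(s['position'].round(4),s['contact_force'].round(1),s['moment'].round(2),s['gripper_force'])
o=[]
for n in("scene","top"):
    im=manip.get_image(n);c=cam(n);h0=np.array([.605,-.0004,.188])
    bs=[b for b in blobs(red(im),4)];print(n,[b[1] for b in bs][:6])
    for z in(.085,.095,.105):print("  pred rise",z,proj(*c,h0+[0,0,z]).round(1))
# wrist: fork top far edge/near edge rows compared with level prediction
K,V=pickle.load(open("l1.pkl","rb"));d=np.array([.252,.968,0]);f=np.array([.605,-.0004,.17+.095]);
g=cv2.imread("pics/l1.png")[:,252].astype(int);print("pred fork near-edge row by end rise err",[(e,proj(K,V,f-.018*d+[0,0,e]).round(1)[1]) for e in(-.012,-.006,0,.006,.012)]);print([(r,g[r].tolist()) for r in range(6,60,3)])
```

```text
[ 0.5752 -0.1157  0.4016] [ 1.  -0.  -6.2] [-0.02  0.03 -0.06] 87.96640276908875
scene [[269.5, 177.0]]
  pred rise 0.085 [268.7 179.2]
  pred rise 0.095 [268.8 176.5]
  pred rise 0.105 [268.9 173.7]
top [[271.5, 145.4]]
  pred rise 0.085 [271.3 146.9]
  pred rise 0.095 [271.4 146.1]
  pred rise 0.105 [271.5 145.3]
pred fork near-edge row by end rise err [(-0.012, np.float64(30.9)), (-0.006, np.float64(27.3)), (0, np.float64(23.2)), (0.006, np.float64(18.6)), (0.012, np.float64(13.3))]
[(6, [67, 63, 64]), (9, [67, 63, 64]), (12, [67, 63, 65]), (15, [66, 63, 65]), (18, [66, 62, 64]), (21, [67, 62, 64]), (24, [65, 61, 63]), (27, [36, 35, 35]), (30, [34, 31, 32]), (33, [31, 33, 38]), (36, [29, 50, 70]), (39, [32, 53, 74]), (42, [31, 53, 74]), (45, [31, 53, 74]), (48, [30, 53, 74]), (51, [30, 54, 74]), (54, [31, 54, 75]), (57, [31, 54, 75])]
```

Level: the fork end is within about 4 mm of the level prediction, roughly 0.03 rad. The rise is about 95 mm and the carrier is steady, so I'll hand in.

```bash
python3 -c "
from rig import manip;print(manip.sign_off())"
```

```text
the job is handed in; nothing more can be done
None
```

The pin is home and let go of, and I handed in with the loaded carrier held steady about 95 mm up and roughly level (about 0.03 rad at the fork end); the verdict was not shown.

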